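Draw back the nest's side clamp and hold the transformer bracket level over the pins

TASK

Pull the knob of the assembly nest's sprung side clamp straight out to its stop so that it stays open, and let go of it. Then lift the transformer bracket by its balance point, without tipping it or knocking the nest, and hold it level about 40 mm above the tips of the nest's two locating pins, each end hole over its own pin with the transformer at the pin farther from the clamp. Finish while still holding it there, at rest and clear of the nest - I have to lay an insulating sheet in the nest first - and leave the tools and tape lying around where they are.

Things in the scene. Friction and masses are not known exactly. Their poses are not given: they have to be found in the camera images.
- nest: Dark steel assembly nest plate, 118 x 280 x 12 mm, fixed to the bench; place and yaw vary. Origin at bench height under where the bracket's balance point belongs; y along its length, +y = transformer end; z up. Rest pads 18 mm high, two 7 mm pins on the line x = 0, two stop blocks (36 mm high) on the +x side, side clamp block (51 mm high, x -38 to -68, y -37 to -73 mm) on the -x side.
- clamp (a joint): Side clamp slide, m: 0 = sprung home, its nose in the bracket's way; 0.020 = out at its stop. The knob slides along the nest's -x, away from the plate. The spring draws it home with about 6 N at first, less as it moves out; past 14 mm it snaps over and holds itself out with about 2 N. Let go before that, it springs back.
- clamp_knob (a point): Centre of the clamp's black ribbed pull knob, 35 mm above the bench; moves with it. Knob: level cylinder along the nest's x, 24 mm diameter, 29 mm long (12 mm towards the block, 17 mm outward of this point), rim of 30 mm diameter on its outer 6 mm; free above and on both sides. At home it lies at nest x = -90, y = -55 mm.
- pin_t (a point): Tip of the locating pin for the transformer end (nest y = +86 mm), 34 mm above the bench.
- pin_f (a point): Tip of the locating pin for the far end (nest y = -140 mm), 34 mm above the bench. The clamp stands between the pins, nearer to this one.
- bracket: Loose transformer bracket, 250 mm long, 0.41 to 0.72 kg: steel channel 40 mm wide, sides 30 mm high from y = +20 to -127 mm, small circuit board inside; heavy transformer 48 x 42 mm, top 42 mm high, at y = +48 mm on a 52 mm wide, 4 mm thick base (y +22 to +98). Origin on the underside below the balance point; y along it, +y = transformer end; z up. It lies right way up.
- balance (a point): The bracket's balance point, on its centre line, 22 mm above its underside and 48 mm from the transformer's centre towards the far end. The channel sides are plain and 40 mm apart here (20 mm of them lie between this point and their transformer end): the place to grip.
- hole_t (a point): Centre of the 10.5 mm hole in the tongue beyond the transformer, underside, bracket y = +86 mm. It belongs over pin_t.
- hole_f (a point): Centre of the 10.5 mm hole in the tongue at the far end, underside, bracket y = -140 mm. It belongs over pin_f.
- tape: Bystander: roll of black tape, 62 mm across, 19 mm high, lying flat. Leave it.
- cutters: Bystander: side cutters with red handles, 129 mm long, 11 mm high. Leave them.
- driver: Bystander: slim blue precision screwdriver, 138 mm long, 19 mm high. Leave it.

How it is judged:
By the outcome, as a careful person would: the job done as asked, in the order asked, and still so for the second after the job is handed in, while the arm keeps its last pose, push and grip.
It also fails if it takes over 67 s, if anything falls off the work surface, if the arm or the gripper's body presses on something with over 40 N, if the wrist force passes 120 N, or if a joint passes its speed limit or range.

ROBOT

A 6-joint arm with a two-finger parallel gripper is mounted at the origin on the work surface; the furniture and walls round the work are solid. World frame = base frame: x ahead of the robot, y to its left, z up, the work surface at z = 0. Lengths are in mm, angles in rad, forces in N, time in s.
With the tool pointing down it reaches from about 400 to 925 mm from the base axis. Payload 12.5 kg.
Tool frame: the origin (TCP) lies midway between the tips of the shut fingers; the grasp point (between the pads) lies 19 mm behind it; z points along the fingers, y is the line along which they close (so a half turn about z gives the same grasp; the last joint's range is limited). The gripper opens to 95 mm and grips with 3 to 60 N. Pads are 20 mm wide; open, the fingers measure 119 mm over their backs; the gripper's body (75 mm by 180 mm) begins 59 mm behind the grasp point.
Start: joints at [-1.298, 0.491, 1.559, -0, 1.092, -0.106], TCP at [231.152, -580.702, 214.661] pointing down, gripper open.
Joint ranges: [-3.1, 3.1], [-0.84, 2.19], [0.05, 2.79], [-1.13, 4.28], [0.06, 2.93], [-2.69, 2.69]. Speed limits (rad/s): [2.22, 2.22, 2.79, 3.14, 3.14, 3.14].

INTERFACE

Orientations are given as [roll, pitch, yaw] about the fixed x, y, z axes, in that order (R = Rz(yaw) Ry(pitch) Rx(roll)).
In Python, from cell import env gives the robot as it stands.
- The arm moves only by the tool arm_command, never from a script. Its argument "targets" is a list of rows, each a list of 5 numbers: the shift along the tool's x, y, z in mm, then the turn about the tool's z in degrees, then the opening, from 0 (shut) to 1 (fully open). In form: [[tx, ty, tz, roll, fingers], ...]. A call has 1 to 5 rows; each row is the pose to reach, as a shift and turn from the pose commanded when the call began, along the tool's axes at that moment; what a row does not reach only later rows make up. A row lasts 1/10 s, in which the tool goes at most 50 mm and 8.59 degrees, less where a joint would pass 70% of its speed; a pose out of reach is approached as far as the arm can. A call with a gripper value outside its range is refused whole. The fingers move at their own pace and stop on an object; the grip force is fixed at half the most. Time passes only in rows, so rows that repeat a pose let the fingers close. It gives the time, the measured TCP pose, the force, the opening and the grip force at its end, in the units of the state.
- env.state(): the state, without advancing time (a new reading comes with each control period).
- env.read_camera(name): name is "scene" or "top" or "wrist"; returns a dict with "frame" (400x640x3 uint8, red, green, blue), "vertical_fov" (degrees; the focal length in pixels is half the picture's height over the tangent of half this angle, whatever the lens; pixels are square), "cx", "cy" (the principal point, pixels), "k1" (the pictures are not rectified: a ray, as slopes to the right and down, at radius r is drawn at 1 + k1 r^2 times it, then the intrinsics apply), "world_from_camera" (4x4, takes a point from camera to world coordinates); the wrist camera has in their place "hand_eye" (4x4, takes a point from camera to tool coordinates, whose origin is the TCP and whose axes are the flange's). Camera axes: x right, y down, z forward; pixel columns grow to the right and rows downward; lengths in mm; the calibration is good to about 2 mm. A picture is of the moment at which its call begins: read the wrist's pose just before it. There is no depth.
- env.job_done(): hands the job in; it is judged then, once.
The state is a dict: "t": time; "joints": joint angles; "qvel": joint speeds; "tau": joint torques, N m; "eef_pos": TCP position; "tcp_rot": TCP orientation; "ft_force": force on the tool from outside, world axes, zero at the start; "moment": the same for the moment, N m; "opening": opening from 0.0 (shut) to 1.0 (fully open); "grip_force": force on a finger pad.
Only numpy, scipy, OpenCV 4.12 (cv2) and the standard library are available. Lean on these libraries where they do the work, as an engineer would, in place of code of your own. Each camera call takes 0.05 s, during which the arm holds its last target. There are 200 camera calls.

## Working session

There is one attempt and no reset: what is moved stays moved. The work goes in short steps, Python scripts to look and compute and a tool call to move; the robot and the scene stay as the last step left them, time stands still between calls to the robot, and variables do not carry over. Pictures are saved under pics/ and viewed, at most 10 in all, crops included, and the job is handed in when it is done.

Besides the shell and the picture viewer there is one more tool, called after ">>>" as name(argument=value, ...) on one line, values as JSON. arm_command: Moves the arm, as the interface text tells. Its arguments: {"type":"object","properties":{"targets":{"type":"array","items":{"type":"array","items":{"type":"number"}}}},"required":["targets"]}

```bash
ls; mkdir -p pics
cat > h.py <<'E'
import numpy as np, cv2
from scipy.spatial.transform import Rotation as R
from cell import env
def cam(name):
    s=env.state(); c=env.read_camera(name)
    if 'hand_eye' in c:
        T=np.eye(4);T[:3,:3]=R.from_euler('xyz',s['tcp_rot']).as_matrix();T[:3,3]=s['eef_pos']
        c['world_from_camera']=T@np.array(c['hand_eye'])
    c['W']=np.array(c['world_from_camera']); c['f']=200/np.tan(np.radians(c['vertical_fov'])/2)
    return c
def ray(c,u,v):
    K=np.array([[c['f'],0,c['cx']],[0,c['f'],c['cy']],[0,0,1.]])
    p=cv2.undistortPoints(np.array([[[u,v]]],float),K,np.array([c['k1'],0,0,0.]))[0,0]
    # exact model: x_d = x(1+k1 r^2)
    return c['W'][:3,3], c['W'][:3,:3]@np.array([p[0],p[1],1])
def onz(c,u,v,z):
    o,d=ray(c,u,v); return o+d*(z-o[2])/d[2]
def proj(c,P):
    q=np.linalg.inv(c['W'])@np.append(P,1); x=q[:2]/q[2]; x=x*(1+c['k1']*(x@x)); return x*c['f']+[c['cx'],c['cy']]
def save(c,n): cv2.imwrite('pics/'+n,cv2.cvtColor(np.array(c['frame']),cv2.COLOR_RGB2BGR))
E
python3 - <<'E'
from h import *
import pickle
s=env.state();print(s)
for n in['top','scene','wrist']:
    c=cam(n);save(c,n+'0.png');pickle.dump(c,open(n+'0.pkl','wb'));print(n,c['f'],c['cx'],c['cy'],c['k1'],c['W'].round(3).tolist())
E
```

```text
pics
{'t': 0.0, 'joints': array([-1.29759313e+00,  4.91539239e-01,  1.55944770e+00, -4.56238454e-05,
        1.09172332e+00, -1.05576911e-01]), 'qvel': array([ 1.19073819e-03, -5.91656636e-04, -1.31226496e-05, -2.18520330e-04,
        1.04906385e-04, -9.75021262e-04]), 'tau': array([ 1.01998348e-04, -6.12650514e+01, -2.58181536e+01,  6.92732655e-02,
        4.82646713e-02, -6.94824030e-05]), 'eef_pos': array([ 231.07321304, -580.4450867 ,  214.07498512]), 'tcp_rot': array([-3.14047701e+00, -7.75347920e-05,  3.78801120e-01]), 'ft_force': array([0.32957053, 0.00539037, 0.39565604]), 'moment': array([ 0.02334938, -0.0041055 ,  0.02713222]), 'grip_force': 0.0, 'opening': 1.001636290082926}
top 386.3413881080317 322.596724937157 197.33346685528878 0.014597497150528767 [[0.009, -0.978, 0.207, 377.939], [-1.0, -0.01, -0.001, 6.702], [0.003, -0.207, -0.978, 1171.101], [0.0, 0.0, 0.0, 1.0]]
scene 496.01108532137397 317.4684970333363 188.84529352088387 -0.15215434756765892 [[0.666, -0.315, 0.677, -448.958], [-0.746, -0.294, 0.597, -931.929], [0.011, -0.902, -0.431, 739.623], [0.0, 0.0, 0.0, 1.0]]
wrist 283.67129977154406 319.9429267864853 195.68106568352343 -0.049945269760321605 [[0.37, -0.89, -0.266, 306.094], [-0.929, -0.354, -0.105, -550.555], [-0.001, 0.286, -0.958, 384.89], [0.0, 0.0, 0.0, 1.0]]
```

View pics/top0.png

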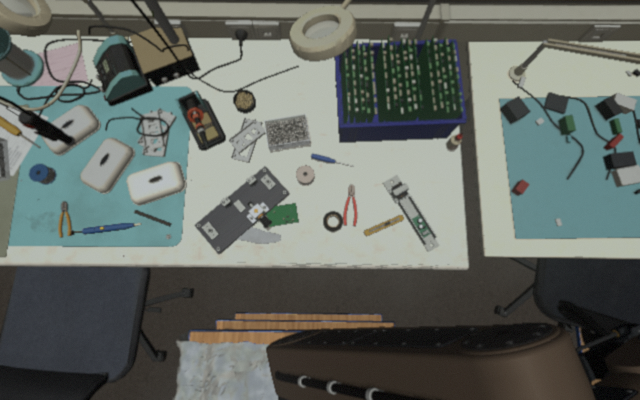

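View pics/scene0.png

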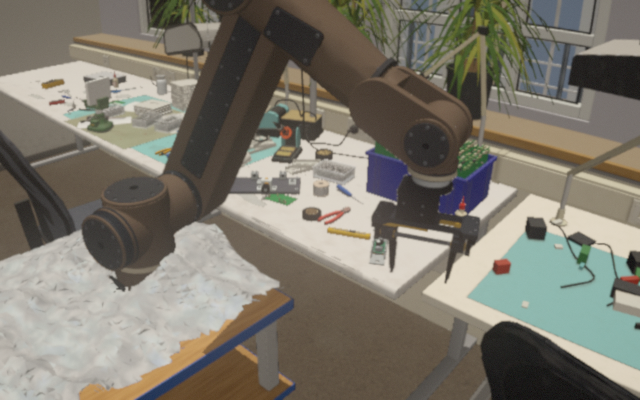

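The top view shows the nest (dark plate) around (242,208) and the bracket around (410,212), transformer near (397,187). Tape is at (332,221), cutters at (350,205) and driver at (330,160).

Run:
```python
import cv2,numpy as np
im=cv2.imread('pics/top0.png')
a=cv2.resize(im[160:255,190:300],None,fx=6,fy=6,interpolation=cv2.INTER_CUBIC)[:570,:]
b=cv2.resize(im[165:260,440-65:445],None,fx=6,fy=6,interpolation=cv2.INTER_CUBIC)
cv2.imwrite('pics/c1.png',a); cv2.imwrite('pics/c2.png',b)
```

```text
(no output)
```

View pics/c1.png

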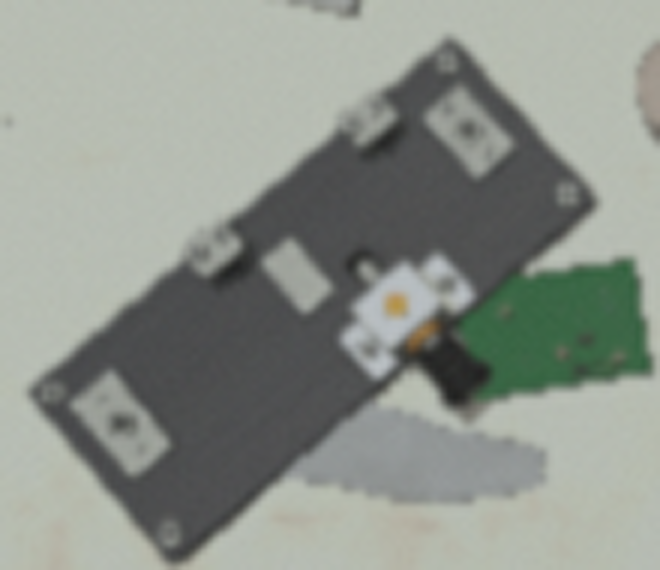

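View pics/c2.png

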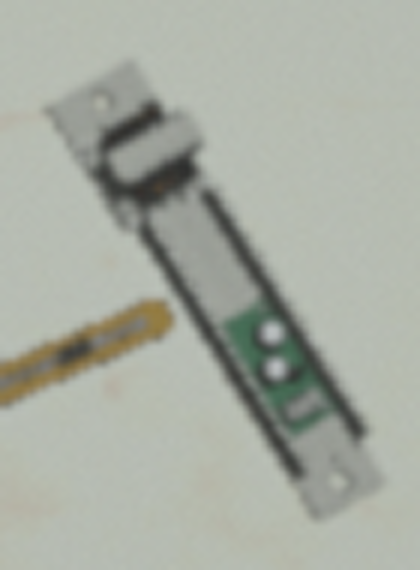

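The crops show the nest's pin pads at crop (468,130) (near the clamp, so pin_f) and (122,422) (pin_t), with the black knob at (460,375). The bracket's hole_t is at (102,102) and hole_f at (338,482).

Run:
```python
from h import *
import pickle
c=pickle.load(open('top0.pkl','rb'))
def A(x,y,z,o): return onz(c,(x+.5)/6-.5+o[0],(y+.5)/6-.5+o[1],z)[:2]
n=(190,160);b=(375,165)
C=[A(x,y,12,n) for x,y in[(450,38),(597,203),(175,565),(30,390)]]
print('corners',np.round(C,1).tolist(),[np.linalg.norm(C[i]-C[i-1]).round(1) for i in range(4)])
pf=A(468,130,30,n);pt=A(122,422,30,n);print('pins',pf,pt,np.linalg.norm(pt-pf))
mid=np.mean(C,0)
y=(pt-pf)/np.linalg.norm(pt-pf);x=np.array([y[1],-y[0]])
O=pf+140*y*np.linalg.norm(pt-pf)/226;print('nest',O,'yaw',np.degrees(np.arctan2(x[1],x[0])), 'centre in nest', (mid-O)@x,(mid-O)@y)
k=A(460,375,40,n);print('knob',k,(k-O)@x,(k-O)@y,'model',O-90*x-55*y)
ht=A(102,102,2,b);hf=A(338,482,2,b);print('holes',ht,hf,np.linalg.norm(ht-hf))
y=(ht-hf)/np.linalg.norm(ht-hf);print('balance',hf+140/226*(ht-hf),'yaw',np.degrees(np.arctan2(-y[0],y[1])))
s=env.state();print('joint1 etc',s['joints'],s['tcp_rot'])
```

```text
corners [[721.1, 187.1], [634.0, 108.5], [448.6, 312.1], [535.1, 390.4]] [np.float64(275.5), np.float64(117.3), np.float64(275.4), np.float64(116.6)]
pins [667.34468987 173.29283132] [517.15827135 337.98670877] 222.89018278450033
nest [574.30885539 275.31558726] yaw 42.36208082313623 centre in nest -9.70045033914631 -26.063316861369383
knob [540.60255371 170.97714948] -95.21028489989672 -54.38406036962547 model [544.86746918 174.0327912 ]
holes [ 677.17510061 -209.36894129] [ 481.51109514 -322.28430401] 225.90768507353698
balance [ 602.71888614 -252.33673418] yaw -60.01126858228209
joint1 etc [-1.29760905e+00  4.91420850e-01  1.55926033e+00 -2.61510921e-05
  1.09170689e+00 -1.05636034e-01] [-3.14079922e+00 -6.08007633e-05  3.78835349e-01]
```

>>> arm_command(targets=[[30,-30,0,0,1],[65,-66,0,0,1],[100,-102,0,0,1],[135,-138,0,0,1],[170,-174,0,0,1]])

```text
t: 0.65
eef_pos: [324.7, -355.0, 214.6]
tcp_rot: [-3.142, -0.0, 0.378]
ft_force: [1.4, -0.3, 0.2]
opening: 0.999
grip_force: 0.0
```

>>> arm_command(targets=[[35,-36,0,0,1],[70,-72,0,0,1],[105,-108,0,0,1],[140,-144,0,0,1],[170,-174,0,0,1]])

```text
t: 1.15
eef_pos: [418.3, -130.2, 214.7]
tcp_rot: [3.141, -0.0, 0.379]
ft_force: [0.8, -0.1, -0.0]
opening: 1.0
grip_force: 0.0
```

>>> arm_command(targets=[[35,-36,0,-5,1],[70,-72,0,-10,1],[105,-108,0,-15,1],[135,-139,0,-20,1],[160,-164,0,-20.7,1]])

```text
t: 1.65
eef_pos: [506.5, 81.6, 214.5]
tcp_rot: [-3.142, 0.0, 0.744]
ft_force: [0.5, -0.4, 0.3]
opening: 0.999
grip_force: 0.0
```

Run:
```python
from h import *
import pickle
print(env.state()['eef_pos'],env.state()['tcp_rot'])
c=cam('wrist');c.update(t=env.state()['t']);pickle.dump(c,open('w1.pkl','wb'));save(c,'w1.png')
for P in([543,172,35],[667,173,34],[517,338,34],[574,275,12]):print(P,proj(c,np.array(P)).round())
```

```text
[506.45112318  81.61608766 214.51025796] [-3.14156374e+00  2.42566794e-05  7.44423479e-01]
[543, 172, 35] [285. 105.]
[667, 173, 34] [358.  19.]
[517, 338, 34] [159.  21.]
[574, 275, 12] [239.  25.]
```

View pics/w1.png

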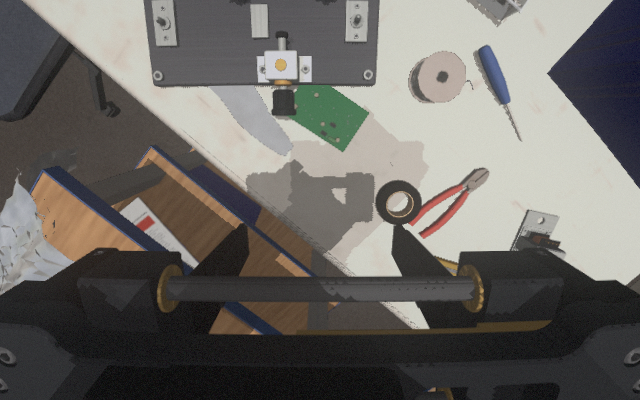

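The nest appears upright: knob at (284,102), pins near (163,21) and (357,20), tape and cutters to the right, clear of the knob.

Run:
```python
import cv2,numpy as np
im=cv2.imread('pics/w1.png')
f=lambda a:cv2.resize(a,None,fx=7,fy=7,interpolation=cv2.INTER_CUBIC)
a=np.hstack([f(im[0:45,145:185]),f(im[0:45,338:378])]);b=f(im[80:120,260:310])
o=np.zeros((600,560,3),np.uint8);o[:a.shape[0],:a.shape[1]]=a;o[315:595,:350]=b
cv2.imwrite('pics/c3.png',o)
```

```text
(no output)
```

View pics/c3.png

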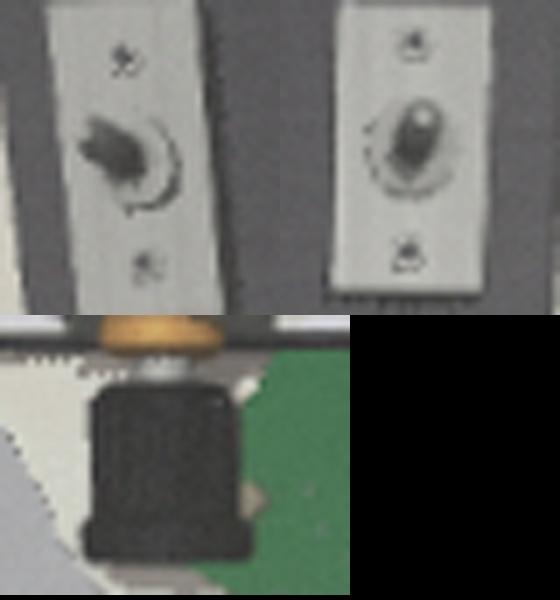

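Pin tips are at crop (92,133) for pin_t and (423,112) for pin_f. The knob body is centred at column 166, from row 385 to row 560.

Run:
```python
from h import *
import pickle
c=pickle.load(open('w1.pkl','rb'))
A=lambda x,y,z,o:onz(c,(x+.5)/7-.5+o[0],(y+.5)/7-.5+o[1],z)[:2]
pt=A(94,133,33,(145,0));pf=A(143,113,33,(338,0))
bt=A(137,162,18,(145,0));bf=A(131,148,18,(338,0))
for a,b in((pt,pf),(bt,bf)):
    L=np.linalg.norm(a-b);y=(a-b)/L;x=np.array([y[1],-y[0]]);O=b+140/226*(a-b)
    print(a.round(1),b.round(1),L,'O',O,'yaw',np.degrees(np.arctan2(x[1],x[0])),'knob',O-90*x-55*y)
for v,z in((385,47),(470,47),(560,50),):print(v,A(166,v-315,z,(260,80)))
k1=A(166,70,46,(260,80));k2=A(168,245,46,(260,80));print((k1-O)@x,(k1-O)@y,(k2-O)@x,(k2-O)@y)
print(env.state()['eef_pos'])
```

```text
[517.9 341.1] [670.3 175.4] 225.05138407805336 O [575.90695529 278.02124807] yaw 42.59825482228623 knob [546.88330711 176.61795499]
[517.1 341.5] [669.6 174.8] 225.87051434745354 O [575.12587399 278.0427117 ] yaw 42.44943538313758 knob [545.83894019 176.71514631]
385 [555.22431038 183.04447441]
470 [545.26382775 174.44756653]
560 [534.77708227 164.91601948]
-78.73320839127344 -56.54207302595437 -106.17082470127407 -56.0723453662539
[507.9879307   84.45247358 214.49010529]
```

>>> arm_command(targets=[[30,-14,0,0,0.6],[60,-28,0,0,0.6],[90,-42,20,0,0.6],[90,-42,65,0,0.6],[90,-42,110,0,0.6]])

```text
t: 2.2
eef_pos: [544.4, 171.8, 103.6]
tcp_rot: [3.141, -0.001, 0.742]
ft_force: [0.5, 0.2, 0.6]
opening: 0.639
grip_force: 0.0
```

>>> arm_command(targets=[[0,0,0,0,0.6],[0,0,20,0,0.6],[0,0,45,0,0.6],[0,0,70,0,0.6],[0,0,86,0,0.6]])

```text
t: 2.7
eef_pos: [544.9, 170.6, 19.3]
tcp_rot: [3.141, -0.001, 0.74]
ft_force: [-0.7, 0.2, -0.1]
opening: 0.597
grip_force: 0.0
```

>>> arm_command(targets=[[0,0,0,0,0.6],[0,0,0,0,0.4],[0,0,0,0,0.2],[0,0,0,0,0.15],[0,0,0,0,0.15]])

```text
t: 3.2
eef_pos: [543.1, 171.9, 19.5]
tcp_rot: [-3.139, 0.0, 0.739]
ft_force: [-16.2, 26.8, 12.0]
opening: 0.321
grip_force: 15.4
```

>>> arm_command(targets=[[0,0,0,0,0.5],[0,0,0,0,0.5],[0,0,0,0,0.5],[0,0,0,0,0.5],[0,0,0,0,0.5]])

```text
t: 3.7
eef_pos: [544.3, 170.7, 18.6]
tcp_rot: [3.141, -0.0, 0.74]
ft_force: [0.2, 0.1, -0.9]
opening: 0.499
grip_force: 0.0
```

Run:
```python
from h import *
import pickle
s=env.state();print(s['eef_pos'],s['tcp_rot'],s['ft_force'],s['opening'])
c=cam('wrist');pickle.dump(c,open('w2.pkl','wb'));save(c,'w2.png')
```

```text
[544.29354276 170.69432033  18.63605719] [ 3.14141477e+00 -2.62530576e-05  7.39950446e-01] [ 0.19949319  0.06168097 -0.91668773] 0.4993572713382122
```

View pics/w2.png

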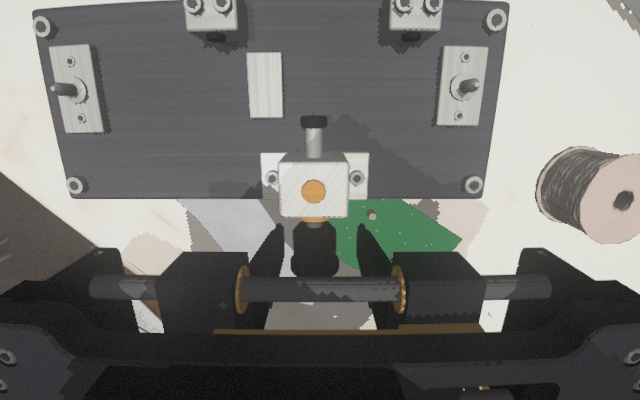

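The knob lies between the fingers at (314,250), slightly left of their middle (~321). I am over its outer rim, so I need to go a few mm inward. Pads are at about (76,90) and (462,86).

Run:
```python
from h import *
import pickle
c=pickle.load(open('w2.pkl','rb'))
A=lambda u,v,z:onz(c,u,v,z)[:2]
for a,b in((A(57,88,33),A(474,86,33)),(A(75.5,90,18),A(462,86.5,18))):
    L=np.linalg.norm(a-b);y=(a-b)/L;x=np.array([y[1],-y[0]]);O=b+140/226*(a-b)
    k=O-90*x-55*y;d=k-c['W'][:2,3]*0-np.array([544.3,170.7])
    th=.74;print(L,O,np.degrees(np.arctan2(x[1],x[0])),k,'tool dx,dy',d@[np.cos(th),np.sin(th)],d@[np.sin(th),-np.cos(th)])
print([A(314,v,47) for v in(225,)])
```

```text
224.2197011040817 [575.31647128 277.54331107] 42.17503909713988 [545.54460546 176.35716575] tool dx,dy 4.73366048002424 -3.3384166180893624
226.86482253835158 [574.84651242 278.36716742] 42.45135229128929 [545.5629687  177.03862224] tool dx,dy 5.206719028886348 -3.829268707160535
[array([558.00774554, 187.93173576])]
```

>>> arm_command(targets=[[4.5,-3.5,-1,0,0.5],[4.5,-3.5,-1,0,0.5],[4.5,-3.5,-1,0,0.2],[4.5,-3.5,-1,0,0.15],[4.5,-3.5,-1,0,0.15]])

```text
t: 4.25
eef_pos: [545.1, 176.4, 19.6]
tcp_rot: [3.142, 0.0, 0.74]
ft_force: [2.8, -2.2, 0.1]
opening: 0.303
grip_force: 2.8
```

>>> arm_command(targets=[[0,0,0,0,0.15],[0,0,0,0,0.15],[0,0,0,0,0.15],[0,0,0,0,0.15],[0,0,0,0,0.15]])

```text
t: 4.75
eef_pos: [545.9, 176.7, 19.8]
tcp_rot: [3.141, -0.001, 0.74]
ft_force: [4.1, 2.9, -1.7]
opening: 0.253
grip_force: 40.8
```

Opening is 0.253, i.e. 24 mm, so the grip is on the knob's body. Now I pull.

>>> arm_command(targets=[[-4,0,0,0,0.15],[-8,0,0,0,0.15],[-12,0,0,0,0.15],[-16,0,0,0,0.15],[-19,0,0,0,0.15]])

```text
t: 5.25
eef_pos: [531.3, 163.4, 19.8]
tcp_rot: [3.141, -0.001, 0.74]
ft_force: [8.4, 13.0, -4.8]
opening: 0.256
grip_force: 42.1
```

>>> arm_command(targets=[[-1.5,0,0,0,0.15],[-2.5,0,0,0,0.15],[-2.5,0,0,0,0.15],[-2.5,0,0,0,0.15],[-2.5,0,0,0,0.15]])

```text
t: 5.75
eef_pos: [531.4, 163.4, 19.9]
tcp_rot: [3.14, -0.005, 0.74]
ft_force: [11.1, 12.3, -6.5]
opening: 0.254
grip_force: 42.1
```

>>> arm_command(targets=[[1.5,0,0,0,0.15],[2,0,0,0,0.3],[2,0,0,0,0.5],[2,0,0,0,0.6],[2,0,0,0,0.6]])

```text
t: 6.25
eef_pos: [530.2, 163.1, 19.4]
tcp_rot: [-3.141, 0.001, 0.74]
ft_force: [0.2, -0.1, -0.4]
opening: 0.496
grip_force: 0.0
```

>>> arm_command(targets=[[0,0,0,0,0.6],[0,0,-20,0,0.6],[0,0,-50,0,0.6],[0,0,-90,0,0.6],[0,0,-130,0,0.6]])

```text
t: 6.75
eef_pos: [530.2, 163.1, 150.7]
tcp_rot: [-3.141, 0.001, 0.74]
ft_force: [1.6, 0.0, 0.7]
opening: 0.596
grip_force: 0.0
```

Run:
```python
from h import *
import pickle
s=env.state();print(s['eef_pos'],s['tcp_rot'])
c=cam('top');save(c,'t2.png')
c=cam('wrist');pickle.dump(c,open('w3.pkl','wb'));save(c,'w3.png')
O=np.array([575.1,278.]);th=np.radians(42.4);x=np.array([np.cos(th),np.sin(th)]);y=np.array([-x[1],x[0]])
im=np.array(c['frame'])
for X in(-90,-110): print(X,proj(c,np.append(O+X*x-55*y,47)))
# dark run of knob along its axis
for X in np.arange(-126,-66,2):
    u,v=proj(c,np.append(O+X*x-56*y,47)).round().astype(int); print(X,(u,v),im[v,u].sum() if 0<=v<400 else None,end='; ')
```

```text
[530.19901841 163.12828978 150.70243594] [-3.14093039e+00  1.26014130e-03  7.39963434e-01]
-90 [319.03177719 175.95509507]
-110 [319.04665263 194.93061032]
-126 (np.int64(320), np.int64(210)) 148; -124 (np.int64(320), np.int64(208)) 149; -122 (np.int64(320), np.int64(206)) 147; -120 (np.int64(320), np.int64(204)) 135; -118 (np.int64(320), np.int64(202)) 142; -116 (np.int64(320), np.int64(200)) 153; -114 (np.int64(320), np.int64(199)) 145; -112 (np.int64(320), np.int64(197)) 148; -110 (np.int64(320), np.int64(195)) 145; -108 (np.int64(320), np.int64(193)) 138; -106 (np.int64(320), np.int64(191)) 152; -104 (np.int64(320), np.int64(189)) 161; -102 (np.int64(320), np.int64(187)) 174; -100 (np.int64(320), np.int64(186)) 165; -98 (np.int64(320), np.int64(184)) 163; -96 (np.int64(320), np.int64(182)) 262; -94 (np.int64(320), np.int64(180)) 447; -92 (np.int64(320), np.int64(178)) 430; -90 (np.int64(320), np.int64(176)) 434; -88 (np.int64(320), np.int64(174)) 443; -86 (np.int64(320), np.int64(172)) 436; -84 (np.int64(320), np.int64(170)) 435; -82 (np.int64(320), np.int64(168)) 438; -80 (np.int64(320), np.int64(166)) 436; -78 (np.int64(320), np.int64(164)) 442; -76 (np.int64(320), np.int64(162)) 441; -74 (np.int64(320), np.int64(160)) 415; -72 (np.int64(320), np.int64(158)) 331; -70 (np.int64(320), np.int64(156)) 412; -68 (np.int64(320), np.int64(154)) 440;
```

>>> arm_command(targets=[[-30,22,-20,0,1],[-65,48,-40,0,1],[-100,74,-60,0,1],[-135,100,-80,0,1],[-170,126,-90,0,1]])

```text
t: 7.35
eef_pos: [489.7, -46.0, 240.5]
tcp_rot: [3.141, -0.001, 0.74]
ft_force: [0.7, -1.1, 0.0]
opening: 0.962
grip_force: 0.0
```

>>> arm_command(targets=[[-35,26,-10,0,1],[-70,52,-20,0,1],[-105,78,-30,0,1],[-140,104,-40,0,1],[-175,130,-50,0,1]])

```text
t: 7.85
eef_pos: [447.7, -260.0, 289.4]
tcp_rot: [-3.141, 0.0, 0.74]
ft_force: [0.3, -0.4, -0.5]
opening: 1.004
grip_force: 0.0
```

>>> arm_command(targets=[[-35,26,-3,4,1],[-60,45,-6,8,1],[-76,57,-10,12.4,1],[-76,57,-10,12.4,1],[-76,57,-10,12.4,1]])

```text
t: 8.35
eef_pos: [430.7, -351.4, 298.8]
tcp_rot: [-3.14, 0.0, 0.525]
ft_force: [-0.7, 0.4, -0.6]
opening: 1.004
grip_force: 0.0
```

Run:
```python
from h import *
import pickle
c=cam('wrist');pickle.dump(c,open('w4.pkl','wb'));save(c,'w4.png')
s=env.state();print(s['eef_pos'],s['tcp_rot'])
for P in([677,-209,4],[481.5,-322,4],[603,-252,30]):print(P,proj(c,np.array(P)).round())
```

```text
[ 430.86043898 -350.85202248  298.97250723] [-3.14038750e+00  1.29984516e-04  5.25431186e-01]
[677, -209, 4] [320. -36.]
[481.5, -322, 4] [320. 126.]
[603, -252, 30] [321.  24.]
```

View pics/w4.png

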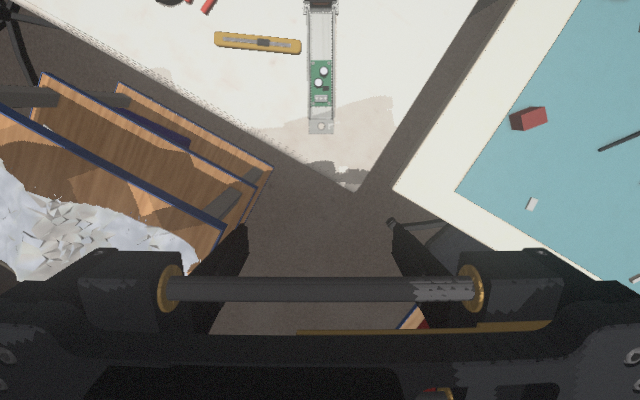

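Bracket seen vertical at column 321, hole_f at (321,127), matching the prediction (320,126). I move forward to get the whole bracket in view.

>>> arm_command(targets=[[30,0,0,0,1],[70,0,0,0,1],[100,0,0,0,1],[100,0,0,0,1],[100,0,0,0,1]])

```text
t: 8.9
eef_pos: [517.8, -300.2, 299.2]
tcp_rot: [-3.141, 0.0, 0.527]
ft_force: [-0.6, 0.6, 0.7]
opening: 0.999
grip_force: 0.0
```

Run:
```python
from h import *
import pickle
s=env.state();print(s['eef_pos'],s['tcp_rot'])
c=cam('wrist');pickle.dump(c,open('w5.pkl','wb'));save(c,'w5.png')
for P in([677,-209,4],[481.5,-322,4],[603,-252,30]):print(P,proj(c,np.array(P)).round())
im=cv2.imread('pics/w5.png')
cv2.imwrite('pics/c5.png',cv2.resize(im[25:225,285:360],None,fx=3,fy=3,interpolation=cv2.INTER_CUBIC))
```

```text
[ 517.80268444 -300.24830102  299.21850854] [-3.14091867e+00  4.86405559e-04  5.27071127e-01]
[677, -209, 4] [321.  40.]
[481.5, -322, 4] [320. 186.]
[603, -252, 30] [321.  99.]
```

View pics/c5.png

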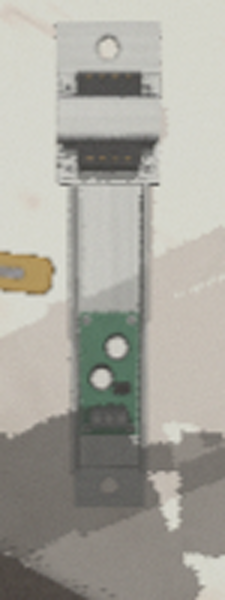

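Run:
```python
from h import *
import pickle
c=pickle.load(open('w5.pkl','rb'))
a=onz(c,320.4,40.1,2)[:2];b=onz(c,321.1,186.4,2)[:2]
L=np.linalg.norm(a-b);y=(a-b)/L;B=b+140/226*(a-b)
s=env.state();t=s['tcp_rot'][2];d=B-s['eef_pos'][:2]
print(a,b,L,'bal',B,'dir',np.degrees(np.arctan2(y[1],y[0])),'tool yaw',np.degrees(t),'d',d@[np.cos(t),np.sin(t)],d@[np.sin(t),-np.cos(t)],s['eef_pos'])
```

```text
[ 677.18816381 -207.91207322] [ 481.71089443 -323.15991595] 226.9216342599678 bal [ 602.8030082 -251.767447 ] dir 30.522393137151905 tool yaw 30.12147924848066 d 98.57778543182494 0.44144491681758574 [ 517.315304   -300.85539953  299.42034537]
```

>>> arm_command(targets=[[30,0.4,20,0,0.8],[60,0.4,55,-0.4,0.75],[85,0.4,95,-0.4,0.75],[98.5,0.4,140,-0.4,0.75],[98.5,0.4,185,-0.4,0.75]])

```text
t: 9.45
eef_pos: [603.5, -252.2, 113.3]
tcp_rot: [3.141, -0.001, 0.532]
ft_force: [0.2, -1.2, -0.4]
opening: 0.756
grip_force: 0.0
```

>>> arm_command(targets=[[0,0,30,0,0.7],[0,0,60,0,0.7],[0,0,60,0,0.7],[0,0,60,0,0.7],[0,0,60,0,0.7]])

```text
t: 9.95
eef_pos: [603.6, -253.5, 56.7]
tcp_rot: [3.139, -0.001, 0.53]
ft_force: [-0.5, -0.4, -1.1]
opening: 0.699
grip_force: 0.0
```

Run:
```python
from h import *
s=env.state();t=s['tcp_rot'][2];d=np.array([602.8,-251.8])-s['eef_pos'][:2]
print(s['eef_pos'],s['tcp_rot'],d@[np.cos(t),np.sin(t)],d@[np.sin(t),-np.cos(t)])
```

```text
[ 603.57145895 -253.54436892   56.66702858] [ 3.13919343e+00 -1.30966372e-03  5.30370714e-01] 0.21691891875690528 -1.8949717774930268
```

>>> arm_command(targets=[[0,-1.2,20,0,0.7],[0,-1.2,38,0,0.7],[0,-1.2,50,0,0.7],[0,-1.2,50.5,0,0.7],[0,-1.2,50.5,0,0.7]])

```text
t: 10.45
eef_pos: [602.8, -252.0, 5.1]
tcp_rot: [3.141, -0.0, 0.531]
ft_force: [0.4, -0.7, 0.1]
opening: 0.7
grip_force: 0.0
```

>>> arm_command(targets=[[0,0,0,0,0.6],[0,0,0,0,0.52],[0,0,0,0,0.48],[0,0,0,0,0.45],[0,0,0,0,0.42]])

```text
t: 10.95
eef_pos: [602.5, -251.8, 4.3]
tcp_rot: [3.141, -0.0, 0.531]
ft_force: [0.2, -0.2, 0.3]
opening: 0.435
grip_force: 0.0
```

>>> arm_command(targets=[[0,0,0,0,0.3],[0,0,0,0,0.3],[0,0,0,0,0.3],[0,0,0,0,0.3],[0,0,0,0,0.3]])

```text
t: 11.45
eef_pos: [602.5, -251.9, 4.2]
tcp_rot: [3.141, -0.0, 0.531]
ft_force: [0.6, -1.5, 2.3]
opening: 0.419
grip_force: 30.0
```

>>> arm_command(targets=[[0,0,-2,0,0.3],[0,0,-6,0,0.3],[0,0,-12,0,0.3],[0,0,-20,0,0.3],[0,0,-30,0,0.3]])

```text
t: 11.95
eef_pos: [602.4, -251.7, 34.8]
tcp_rot: [-3.141, 0.0, 0.531]
ft_force: [0.2, -0.2, -4.2]
opening: 0.416
grip_force: 30.0
```

>>> arm_command(targets=[[0,0,-12,0,0.3],[0,0,-30,0,0.3],[0,0,-50,0,0.3],[0,0,-66,0,0.3],[0,0,-70,0,0.3]])

```text
t: 12.45
eef_pos: [603.2, -252.2, 106.9]
tcp_rot: [3.138, -0.002, 0.531]
ft_force: [0.1, 0.3, -4.7]
opening: 0.418
grip_force: 30.0
```

Run:
```python
from h import *
s=env.state();print(s)
c=cam('wrist');save(c,'w6.png')
import pickle;pickle.dump(c,open('w6.pkl','wb'))
```

```text
{'t': 12.45, 'joints': array([-4.96901406e-01,  6.43940121e-01,  1.59077167e+00, -7.83656919e-05,
        9.03158064e-01,  5.43250819e-01]), 'qvel': array([-0.00136435, -0.01807789, -0.00405426, -0.00039546,  0.04981781,
        0.00072701]), 'tau': array([ 1.30627421e-02, -6.98928809e+01, -2.33996201e+01,  6.68518175e-02,
        2.56274510e-01, -1.49521999e-03]), 'eef_pos': array([ 603.18282028, -252.15047176,  106.91594529]), 'tcp_rot': array([ 3.13837391e+00, -1.87155892e-03,  5.30695518e-01]), 'ft_force': array([ 0.07225532,  0.27267836, -4.6637407 ]), 'moment': array([ 0.04286047, -0.05014876,  0.00567864]), 'grip_force': 29.999283850193024, 'opening': 0.41785482475991165}
```

View pics/w6.png

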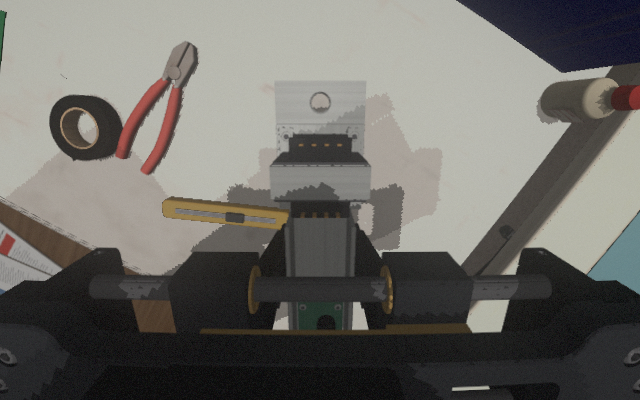

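Bracket is held with hole_t at (320,102); nothing else disturbed.

Run:
```python
from h import *
import pickle
c=pickle.load(open('w6.pkl','rb'));g=cv2.cvtColor(c['frame'],cv2.COLOR_RGB2GRAY)
p=np.array([603.2,-252.15]);t=.5307
for u,v in((320,102),(276,82),(366,82)):
    d=onz(c,u,v,104.7)[:2]-p;print(d@[np.cos(t),np.sin(t)],d@[np.sin(t),-np.cos(t)])
# hole circle
m=g[85:120,295:345];h=cv2.HoughCircles(cv2.GaussianBlur(cv2.resize(m,None,fx=4,fy=4),(5,5),0),cv2.HOUGH_GRADIENT,1,100,param1=80,param2=15,minRadius=25,maxRadius=60)
print(h/4+np.array([295,85,0]) if h is not None else None)
s=env.state();print(s['eef_pos'],s['tcp_rot'])
O=np.array([575.1,278.]);yaw=np.radians(42.4+90);t=s['tcp_rot'][2]
d=O-s['eef_pos'][:2];print('d tool',d@[np.cos(t),np.sin(t)],d@[np.sin(t),-np.cos(t)],'turn',np.degrees(t-yaw))
```

```text
86.02371529891765 -0.17621808600995584
97.11064955526646 -25.406532106667445
97.13360489804651 26.231437396641123
[[[321.625      102.625        9.44999981]]]
[ 602.96816401 -252.08197447  106.3249523 ] [ 3.13899930e+00 -1.48032052e-03  5.30644160e-01]
d tool 244.2328990318662 -471.28953442491695 turn -101.9963292329378
```

>>> arm_command(targets=[[8,-16,-8,-3,0.3],[20,-38,-16,-8,0.3],[33,-64,-24,-13.5,0.3],[47,-91,-32,-19.5,0.3],[61,-118,-40,-25.5,0.3]])

```text
t: 13.0
eef_pos: [594.6, -117.2, 143.9]
tcp_rot: [-3.14, 0.0, 0.981]
ft_force: [0.3, 0.1, -3.8]
opening: 0.423
grip_force: 30.0
```

>>> arm_command(targets=[[21,-16,0,-5.1,0.3],[42,-32,0,-10.2,0.3],[63.5,-48,0,-15.3,0.3],[85,-64,0,-20.4,0.3],[106,-80,0,-25.5,0.3]])

```text
t: 13.5
eef_pos: [587.7, 15.3, 143.7]
tcp_rot: [-3.14, 0.0, 1.426]
ft_force: [0.1, -0.6, -4.7]
opening: 0.421
grip_force: 30.0
```

>>> arm_command(targets=[[26,-5.3,0,-5.1,0.3],[52,-10.6,0,-10.2,0.3],[78,-16,0,-15.3,0.3],[104,-21.3,0,-20.4,0.3],[130,-26.7,0,-25.5,0.3]])

```text
t: 14.0
eef_pos: [580.6, 147.7, 143.7]
tcp_rot: [-3.14, -0.0, 1.871]
ft_force: [0.2, -0.1, -4.2]
opening: 0.417
grip_force: 30.0
```

>>> arm_command(targets=[[26,6.4,0,-5.1,0.3],[52,12.8,0,-10.2,0.3],[80,20,0,-16,0.3],[108,27,0,-21,0.3],[120,30,0,-25.5,0.3]])

```text
t: 14.5
eef_pos: [574.0, 272.2, 143.5]
tcp_rot: [-3.141, -0.001, 2.318]
ft_force: [-0.9, -0.5, -3.8]
opening: 0.423
grip_force: 30.0
```

>>> arm_command(targets=[[0,0,0,0,0.3],[0,0,0,0,0.3],[0,0,0,0,0.3],[0,0,0,0,0.3],[0,0,0,0,0.3]])

```text
t: 15.0
eef_pos: [575.5, 268.9, 144.1]
tcp_rot: [-3.141, 0.0, 2.31]
ft_force: [-0.8, 1.0, -4.3]
opening: 0.417
grip_force: 30.0
```

Run:
```python
from h import *
def rep():
    s=env.state();O=np.array([575.1,278.]);yaw=np.radians(42.4+90);t=s['tcp_rot'][2]
    d=O-s['eef_pos'][:2];print(s['eef_pos'],s['tcp_rot'],'d tool',d@[np.cos(t),np.sin(t)],d@[np.sin(t),-np.cos(t)],'turn',np.degrees(t-yaw),s['ft_force'],s['opening'],abs(s['qvel']).max())
rep();c=cam('wrist');save(c,'w7.png');rep()
```

```text
[575.45858015 268.9377055  144.13183238] [-3.14147472e+00  7.57747429e-05  2.30959095e+00] d tool 6.941047157749524 5.837433143972875 turn -0.0701860777131574 [-0.80612275  0.96579479 -4.30727905] 0.4166301814409643 0.002960132417882628
[575.4821296  269.02423025 144.1356183 ] [-3.14151982e+00  9.09652540e-05  2.30982261e+00] d tool 6.891604267484125 5.763354597394248 turn -0.056913111671746563 [-0.29255556 -0.10477913 -3.06493635] 0.41693647704821607 0.0023467445159814316
```

>>> arm_command(targets=[[3,3,8,0,0.3],[7,6,20,0,0.3],[7,6,32,0,0.3],[7,6,42,0,0.3],[7,6,50,0,0.3]])

```text
t: 15.55
eef_pos: [574.7, 278.7, 92.5]
tcp_rot: [-3.14, -0.0, 2.311]
ft_force: [0.1, -0.5, -4.1]
opening: 0.418
grip_force: 30.0
```

>>> arm_command(targets=[[0,0,7,0,0.3],[0,0,13,0,0.3],[0,0,16,0,0.3],[0,0,16,0,0.3],[0,0,16,0,0.3]])

```text
t: 16.05
eef_pos: [575.3, 278.8, 78.4]
tcp_rot: [3.141, 0.0, 2.311]
ft_force: [-0.2, -0.0, -3.7]
opening: 0.416
grip_force: 30.0
```

```bash
cat > rep.py <<'E'
from h import *
s=env.state();O=np.array([575.1,278.]);yaw=np.radians(42.4+90);t=s['tcp_rot'][2]
d=O-s['eef_pos'][:2];print(s['eef_pos'],s['tcp_rot'],'d tool',d@[np.cos(t),np.sin(t)],d@[np.sin(t),-np.cos(t)],'turn',np.degrees(t-yaw),s['ft_force'],s['opening'],abs(s['qvel']).max())
c=cam('wrist');save(c,'w8.png')
# hole_t near expected pixel
q=np.array([s['eef_pos'][0]+86*np.cos(t),s['eef_pos'][1]+86*np.sin(t),s['eef_pos'][2]-2.2]);u,v=proj(c,q)
g=cv2.cvtColor(c['frame'],cv2.COLOR_RGB2GRAY);x0,y0=int(u)-22,int(v)-18;m=cv2.resize(g[y0:y0+36,x0:x0+44],None,fx=4,fy=4)
h=cv2.HoughCircles(cv2.GaussianBlur(m,(5,5),0),cv2.HOUGH_GRADIENT,1,200,param1=80,param2=12,minRadius=28,maxRadius=55)
print('exp',u,v,'found',h/4+np.array([x0,y0,0]) if h is not None else None)
c=cam('top');save(c,'t8.png');im=np.array(c['frame'])
# knob extent along clamp axis in top view, z 47
x=np.array([np.cos(yaw-np.pi/2),np.sin(yaw-np.pi/2)]);y=np.array([-x[1],x[0]])
print([(X,int(im[tuple(proj(c,np.append(O+X*x-56*y,47)).round().astype(int)[::-1])].sum())) for X in range(-140,-70,4)])
E
python3 rep.py
```

```text
[575.25103478 278.80866998  78.37595625] [3.14117073e+00 2.90334170e-04 2.31089853e+00] d tool -0.4952692984822497 -0.6568614544495378 turn 0.00473286883225824 [-0.21463886 -0.01023382 -3.70088937] 0.4159163059198336 0.005582254589816626
exp 320.25558034443486 102.91944456030076 found [[[320.125      102.375       10.77499962]]]
[(-140, 368), (-136, 301), (-132, 273), (-128, 148), (-124, 114), (-120, 113), (-116, 111), (-112, 120), (-108, 117), (-104, 118), (-100, 280), (-96, 353), (-92, 406), (-88, 394), (-84, 395), (-80, 398), (-76, 329), (-72, 317)]
```

>>> arm_command(targets=[[0.0,0,0,0,0.3],[0,0,0,0,0.3],[0,0,0,0,0.3],[0,0,0,0,0.3],[0,0,0,0,0.3]])

```text
t: 16.65
eef_pos: [575.1, 278.8, 78.1]
tcp_rot: [-3.142, 0.0, 2.311]
ft_force: [0.3, -0.2, -4.3]
opening: 0.418
grip_force: 30.0
```

```bash
python3 -c "
from cell import env
s=env.state();print(s['eef_pos'],s['tcp_rot'],abs(s['qvel']).max(),s['grip_force']);print(env.job_done())"
```

```text
[575.06443446 278.75881728  78.12795633] [-3.14157213e+00  1.13540452e-04  2.31091723e+00] 0.002204423165012284 29.999187290668488
the job is handed in; nothing more can be done
None
```

The job is handed in at 16.65 s: the clamp is out at its stop and staying open, and the bracket is held level and still about 40 mm above the pin tips, each end hole within about 1 mm of its pin by measurement, with the transformer at the pin farther from the clamp.

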